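# Basin under the tap

### The arm

A 7-joint arm with a two-finger parallel gripper is mounted at the origin on the work surface. World frame = base frame: x ahead of the robot, y to its left, z up, the work surface at z = 0. Lengths are in m, angles in rad, forces in N, time in s.
With the tool pointing down it reaches from about 0.4 to 0.875 m from the base axis. Payload 4.4 kg.
Tool frame: the origin (TCP) lies at the very end of the fingers, on their centre line; the grasp point (between the pads) lies 19 mm behind it; z points along the fingers, y is the line along which they close (so a half turn about z gives the same grasp; the last joint's range is limited). The gripper opens to 85 mm and grips with 20 to 120 N. Pads are 22 mm wide; open, the fingers measure 114 mm over their backs; the gripper's body (76 mm by 85 mm) begins 54 mm behind the grasp point. The pads swing forward as they close: fully open they stand 13 mm farther back than shut.
Start: joints at [1.073, 0.628, 0.038, 1.517, -0.027, 0.996, -0.02], TCP at [0.272, -0.59, 0.231] pointing down, gripper open.
Joint ranges: [-3.06, 3.06], [-0.37, 2.12], [-1.25, 1.32], [0.18, 2.47], [-1.1, 4.24], [0.23, 1.98], [-2.94, 2.94]. Speed limits (rad/s): [2.57, 2.57, 3.14, 3.14, 3.14, 3.14, 3.14].

### API

Orientations are given as [roll, pitch, yaw] about the fixed x, y, z axes, in that order (R = Rz(yaw) Ry(pitch) Rx(roll)).
In Python, from cell import read_state, snapshot, camera_model, sign_off gives the robot as it stands.
- The arm moves only by the tool play_rows, never from a script. Its argument "increments" is a list that holds one entry, the list of rows, each a list of 4 numbers: the shift along the tool's x, y, z in m, then the turn about the tool's z in degrees. In form: [[[tx, ty, tz, turn], ...]]. A call has 1 to 8 rows; each row shifts and turns the commanded pose from where the row before left it, along the tool's axes as they then stand; what a row does not reach is not made up. A row lasts 1/12 s, in which the tool goes at most 41.7 mm and 7.16 degrees, less where a joint would pass 70% of its speed; a pose out of reach is approached as far as the arm can. A call is refused whole if a number of a shift passes 0.0417 or a number of a turn 7.16, either way. A call with a gripper value outside its range is refused whole. "fingers" is the closure in counts, from 0 (fully open) to 255 (shut), set as the call begins (left out, the last holds). The fingers move at their own pace and stop on an object; the grip force is fixed at half the most. Time passes only in rows, so rows that do not move let the fingers close. It gives the time, the measured TCP pose, the force, the opening and the grip force at its end, in the units of the state.
- read_state(): the state, without advancing time (a new reading comes with each control period).
- snapshot(name): name is "scene" or "top" or "wrist"; returns the picture (384x512x3 uint8, red, green, blue); there is no depth.
- camera_model(name): a dict with "camera_matrix" (3x3 intrinsics, pixels), "extrinsics" (4x4, takes a point from world to camera coordinates); the wrist camera has in their place "hand_eye" (4x4, takes a point from camera to tool coordinates, whose origin is the TCP and whose axes are the flange's). Camera axes: x right, y up, looking along -z (the intrinsics and any distortion apply to the point x, -y, -z); pixel columns grow to the right and rows downward; lengths in m; the calibration is good to about 2 mm. A picture is of the moment at which its call begins: read the wrist's pose just before it. camera_model takes no time and is no camera call.
- sign_off(): hands the job in; it is judged then, once.
The state is a dict: "time": time; "joint_pos": joint angles; "qvel": joint speeds; "joint_efforts": joint torques, N m; "eef_pos": TCP position; "ee_rot": TCP orientation; "contact_force": force on the tool from outside, world axes, zero at the start; "torque": the same for the moment, N m; "grip_width": opening from 0.0 (shut) to 1.0 (fully open); "finger_force": force on a finger pad.
Only numpy, scipy, OpenCV 4.12 (cv2) and the standard library are available. Lean on these libraries where they do the work, as an engineer would, in place of code of your own. Each camera call takes 0.05 s, during which the arm holds its last target. There are 200 camera calls.

### The job

Bring the red washing basin from the draining board to the tap to be filled: stand it flat on the steel rack over the sink, with the spout over about the middle of the basin. The spout is low, so take the basin in beneath it; leave the tap where it points, and leave the beaker, the scouring drum and the sponge to the right of it in place.

Things in the scene. Friction and masses are not known exactly. Their poses are not given: they have to be found in the camera images.
- basin_mid (a point): centre of the red plastic washing basin, an open rectangular tub: in the middle of its plan, half-way up (42.5 mm above its foot). Outside 200 mm along its own x, 160 mm along its y, 85 mm tall, 0.18 to 0.33 kg, empty, hollow 80 mm deep. Starts on the draining board, its x within 0.5 rad of world x
- basin_rim (a point): top middle of the basin's rim on its own -x side, the side nearest the robot: 95 mm from the centre, 85 mm above the foot. The folded rim, 10 mm wide and 18 mm deep, runs all round the top; below it thin walls lean in by 5 degrees. Can be gripped from above across its width, one finger inside the basin, one outside
- rack (a point): on top of the steel drying rack, straight below the outlet when the spout is at 0. 17 level bars along x, 24 mm apart, over the sink bowl, tops 20 mm above the worktop; they reach 240 mm from here towards the robot, 145 mm beyond, 200 mm to each side. Rack, draining board and tap form one fixed sink unit, placed differently each time, never turned
- drainer (a point): middle of the ribbed draining board to the left (+y) of the rack, at the tops of its ribs: 12 mm above the worktop, so 8 mm below the rack. Ribs run along x; the board is 320 mm along x and 320 mm along y, and ends 40 mm short of the rack. Bottles and a brush pot up to 250 mm tall stand on the ledge at the back (+x), from 200 mm beyond this point
- outlet (a point): centre of the lower end of the steel tap's nozzle, 27 mm across, pointing down: 117 mm above the rack, 32 mm above the rim of the basin standing there. The tap's body, 48 mm across, is 180 mm away at the far (+x) side; the arm between is no lower than the outlet. A lever lies above the spout, ending about 80 mm short of the outlet. The spout swivels stiffly (0.5 N m), stays where left, and starts up to 0.2 rad off -x
- beaker_mid (a point): bystander: blue ceramic beaker drying upside down on the right end of the rack, 58 mm across, 105 mm tall, to the right (-y) of the place under the tap; this point is on its upright axis, 52 mm above its foot
- powder_mid (a point): bystander: white-and-green drum of scouring powder with a red top, 66 mm across, 195 mm tall, on the sink's right-hand ledge; this point is on its upright axis, 97 mm above its foot
- sponge_mid (a point): bystander: yellow and green sponge block lying flat, 110 x 68 x 32 mm, on the sink's right-hand ledge; this point is on its upright axis, 16 mm above its foot

How it is judged:
At the end, for the whole second after the job is handed in: Basin at rest and upright (0.06 rad), foot on the rack (about 6 mm), centre within 45 mm of straight below the outlet; outlet within 25 mm of its start (never over 40 mm away); beaker, drum and sponge never moved over 40 mm or tipped over 0.5 rad (horizontal distance between basin_mid and outlet below 0.045 m and z of basin_mid in the frame of rack between 0.036 and 0.049 m and angle between basin_mid's own z axis and vertical below 0.06 rad and linear speed of basin below 0.01 m/s and distance of outlet from where it was at the start of the episode below 0.025 m); the robot touches nothing.
It fails at once if the beaker, drum or sponge is shoved by more than 40 mm (distance of any of beaker_mid, powder_mid, sponge_mid from where it was at the start of the episode above 0.04 m).
It fails at once if the beaker, drum or sponge is tipped by more than 0.5 rad (angle between any of beaker_mid, powder_mid, sponge_mid's own z axis and vertical above 0.5 rad).
It fails at once if the outlet of the tap is knocked aside by more than 40 mm (distance of outlet from where it was at the start of the episode above 0.04 m).
It also fails if it takes over 42 s, if anything falls off the work surface, if the arm or the gripper's body presses on something with over 40 N, if the wrist force passes 120 N, or if a joint passes its speed limit or range.

## Working session

There is one attempt and no reset: what is moved stays moved. The work goes in short steps, Python scripts to look and compute and a tool call to move; the robot and the scene stay as the last step left them, time stands still between calls to the robot, and variables do not carry over. Pictures are saved under pics/ and viewed, at most 10 in all, crops included, and the job is handed in when it is done.

Besides the shell and the picture viewer there is one more tool, called after "Request:" as name([rows], argument=value, ...), one row to a line, values as JSON. play_rows: Moves the arm, as the interface text tells. Its arguments: {"type":"object","properties":{"increments":{"type":"array"},"fingers":{"type":"number"}},"required":["increments"]}

```bash
mkdir -p pics; ls
python3 - <<'E'
from cell import *
import cv2,numpy as np,json
s=read_state();print({k:np.round(v,3).tolist() for k,v in s.items()})
for n in("scene","top"):
    im=snapshot(n);cv2.imwrite(f"pics/{n}0.png",im[:,:,::-1])
    m=camera_model(n);print(n,{k:(np.round(v,4).tolist() if not isinstance(v,str) else v) for k,v in m.items()})
print(camera_model("wrist"))
E
```

```text
pics
{'time': 0.0, 'joint_pos': [1.073, 0.629, 0.038, 1.518, -0.027, 0.996, -0.02], 'qvel': [-0.001, -0.001, -0.0, 0.0, -0.001, 0.001, -0.001], 'joint_efforts': [0.0, -56.339, 1.227, -19.344, 0.011, 0.011, 0.0], 'eef_pos': [0.272, -0.59, 0.23], 'ee_rot': [-3.14, -0.0, 0.432], 'contact_force': [0.41, -0.932, 0.604], 'torque': [-0.016, 0.03, -0.017], 'finger_force': 0.0, 'grip_width': 0.997}
scene {'camera_matrix': [[495.9282, 0.0, 254.64], [0.0, 495.9282, 188.1368], [0.0, 0.0, 1.0]], 'extrinsics': [[0.1125, 0.9936, 0.0099, 0.0015], [-0.7848, 0.0827, 0.6142, 0.3589], [0.6095, -0.0769, 0.7891, -1.6744], [0.0, 0.0, 0.0, 1.0]]}
top {'camera_matrix': [[393.362, 0.0, 257.6367], [0.0, 393.362, 196.4806], [0.0, 0.0, 1.0]], 'extrinsics': [[-0.069, -0.9976, 0.0011, -0.0366], [0.9741, -0.0671, 0.2158, -0.5773], [-0.2152, 0.0159, 0.9764, -0.9279], [0.0, 0.0, 0.0, 1.0]]}
{'camera_matrix': array([[266.33113268,   0.        , 254.86319153],
       [  0.        , 266.33113268, 192.36659423],
       [  0.        ,   0.        ,   1.        ]]), 'hand_eye': array([[-1.34392145e-05,  9.49526641e-01,  3.13686399e-01,
         8.17696092e-02],
       [ 9.99999980e-01, -5.04111433e-05,  1.95437029e-04,
         7.24334482e-04],
       [ 2.01385955e-04,  3.13686395e-01, -9.49526621e-01,
        -1.43816049e-01],
       [ 0.00000000e+00,  0.00000000e+00,  0.00000000e+00,
         1.00000000e+00]])}
```

View pics/scene0.png

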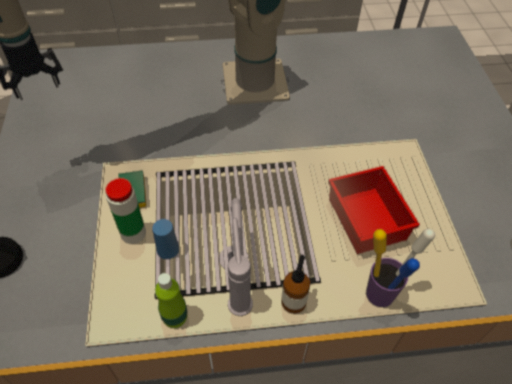

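View pics/top0.png

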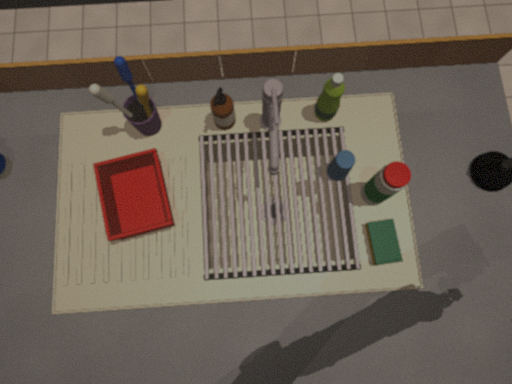

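The scene view, from the far side, shows the basin around (372,208), the tap around (238,260) and the beaker at (166,240). In the top view (up = +x, left = +y) the basin rim spans (95,163), (156,151), (172,229) and (112,240). The nozzle end is near (274,172), the beaker top near (345,158) and the rack's near edge at row ~275.

```bash
cat > h.py <<'E'
from cell import *
import cv2,numpy as np
def cam(n,st=None):
    m=camera_model(n);K=np.array(m["camera_matrix"])
    if n=="wrist":
        from scipy.spatial.transform import Rotation as R
        T=np.eye(4);T[:3,:3]=R.from_euler("xyz",st["ee_rot"]).as_matrix();T[:3,3]=st["eef_pos"]
        C=T@np.array(m["hand_eye"])
    else: C=np.linalg.inv(np.array(m["extrinsics"]))
    return K,C
def ray(kc,uv):
    K,C=kc;d=np.linalg.inv(K)@[uv[0],uv[1],1];d=C[:3,:3]@(d*[1,-1,-1]);return C[:3,3],d/np.linalg.norm(d)
def onz(kc,uv,z):
    o,d=ray(kc,uv);return o+d*(z-o[2])/d[2]
def px(kc,p):
    K,C=kc;c=(np.linalg.inv(C)@[*p,1])[:3]*[1,-1,-1];q=K@c;return q[:2]/q[2]
def tri(r1,r2):
    (a,d),(b,e)=r1,r2;t=np.linalg.lstsq(np.c_[d,-e],b-a,rcond=None)[0];p,q=a+d*t[0],b+e*t[1];return (p+q)/2,np.linalg.norm(p-q)
def basin(im,kc,z):
    h=cv2.cvtColor(im,cv2.COLOR_RGB2HSV);m=(((h[...,0]<8)|(h[...,0]>172))&(h[...,1]>150)&(h[...,2]>50)).astype(np.uint8)
    c=max(cv2.findContours(m,0,2)[0],key=cv2.contourArea)[:,0]
    return c,np.array([onz(kc,p,z)[:2] for p in c])
E
python3 - <<'E'
from h import *
T=cam("top");S=cam("scene")
im=cv2.imread("pics/top0.png")[:,:,::-1].copy()
c,w=basin(im,T,.097)
(r)=cv2.minAreaRect((w*1000).astype(np.float32));print("basin",r,cv2.boxPoints(r).round().tolist())
for p in[(205,278),(357,272),(203,133),(343,128)]:print("rack",onz(T,p,.02).round(3))
print("outlet",onz(T,(274,172),.137).round(3))
print("base tri",tri(ray(T,(274,172)),ray(S,(236,202))))
print("beaker",onz(T,(345,158),.125).round(3),"drum",onz(T,(397,175),.2).round(3))
o=cv2.resize(im[60:260,190:380],None,fx=3,fy=3,interpolation=2);s=cv2.imread("pics/scene0.png")[170:330,180:300]
cv2.imwrite("pics/c.png",np.hstack([o[:,:,::-1][:, :470],cv2.resize(s,(330,600*330//330),interpolation=2)]))
E
```

```text
basin ((593.9342041015625, 227.42193603515625), (199.7454071044922, 158.82191467285156), 11.024639129638672) [[481.0, 286.0], [511.0, 130.0], [707.0, 169.0], [677.0, 324.0]]
rack [0.382 0.07  0.02 ]
rack [ 0.371 -0.314  0.02 ]
rack [0.77  0.059 0.02 ]
rack [ 0.758 -0.323  0.02 ]
outlet [ 0.613 -0.118  0.137]
base tri (array([ 0.60828371, -0.11641317,  0.1551571 ]), np.float64(0.00023728491026310977))
beaker [ 0.64  -0.292  0.125] drum [ 0.57  -0.382  0.2  ]
```

View pics/c.png

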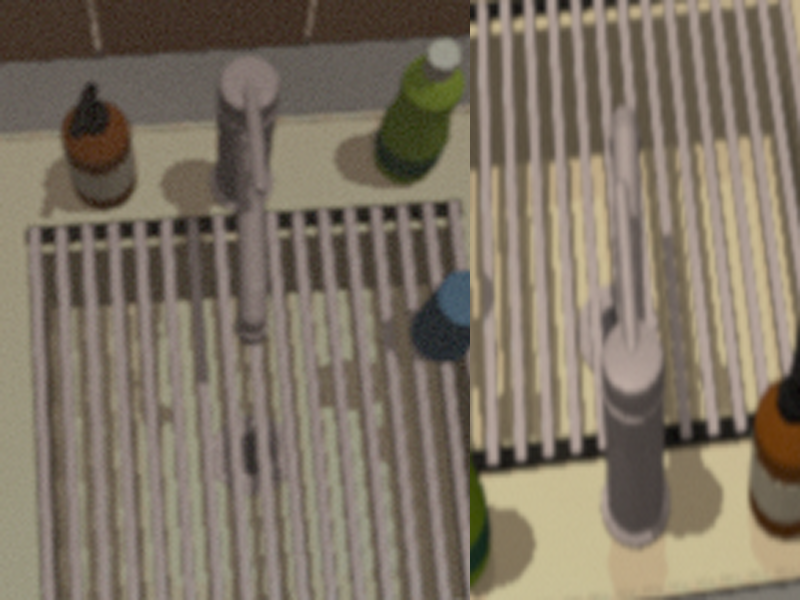

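The measurements agree with the sizes given:
- **Basin:** rectangle 200×159 mm, centre (0.594, 0.227), yaw 0.19. The -x rim middle is about (0.501, 0.209, 0.097).
- **Rack and outlet:** rack near (0.617, -0.126), outlet near (0.615, -0.118).

The close-up shows the nozzle end at about crop (251,335), which is top pixel (273.7, 171.5). I'll turn the tool to yaw 1.763 and move above the rim.

Request:
play_rows([
  [[0,0,0,-7],[0,0,0,-7],[0,0,0,-7],[0,0,0,-7],[0,0,0,-7],[0,0,0,-7],[0,0,0,-7],[0,0,0,-7]],
], fingers=0)

```text
time: 0.77
eef_pos: [0.2718, -0.59, 0.2308]
ee_rot: [-3.141, -0.001, 1.415]
contact_force: [0.3, 0.2, 0.7]
grip_width: 0.999
finger_force: 0.0
```

Request:
play_rows([
  [[0,0,0,-7],[0,0,0,-7],[0,0,0,-6],[0,0,0,0]],
])

```text
time: 1.1
eef_pos: [0.2717, -0.5901, 0.2307]
ee_rot: [3.141, -0.001, 1.761]
contact_force: [-0.4, -0.0, -0.7]
grip_width: 1.001
finger_force: 0.0
```

Request:
play_rows([
  [[0.031,0.016,0,0],[0.031,0.016,0,0],[0.031,0.016,0,0],[0.031,0.016,0,0],[0.031,0.016,0,0],[0.031,0.016,0,0],[0.031,0.016,0,0],[0.031,0.016,0,0]],
])

```text
time: 1.77
eef_pos: [0.3516, -0.3212, 0.2313]
ee_rot: [3.142, -0.0, 1.754]
contact_force: [0.5, 0.6, 0.0]
grip_width: 0.997
finger_force: 0.0
```

Request:
play_rows([
  [[0.031,0.016,0,0],[0.031,0.016,0,0],[0.031,0.016,0,0],[0.031,0.016,0,0],[0.031,0.016,0,0],[0.031,0.016,0,0],[0.031,0.016,0,0],[0.031,0.016,0,0]],
])

```text
time: 2.43
eef_pos: [0.4312, -0.0538, 0.2314]
ee_rot: [3.142, 0.0, 1.754]
contact_force: [2.4, -0.6, -0.1]
grip_width: 0.997
finger_force: 0.0
```

Request:
play_rows([
  [[0.031,0.016,0,0],[0.031,0.016,0,0],[0.031,0.016,0,0],[0.031,0.016,0,0],[0.031,0.016,0,0],[0.031,0.016,0,0],[0.031,0.016,0,0],[0,0,0,0]],
])

```text
time: 3.1
eef_pos: [0.5018, 0.1877, 0.2317]
ee_rot: [3.138, -0.007, 1.764]
contact_force: [1.0, 0.7, 0.2]
grip_width: 1.0
finger_force: 0.0
```

Run:
```python
from h import *
snapshot("top")
s=read_state();im=snapshot("wrist");cv2.imwrite("pics/w1.png",im[:,:,::-1])
print(s["eef_pos"],s["ee_rot"])
W=cam("wrist",s)
for p in [(.501,.209,.097),(.481,.286,.097),(.511,.130,.097),(.707,.169,.097),(.677,.324,.097)]:print(p,px(W,p).round())
```

```text
[0.50082081 0.18343208 0.23126205] [ 3.14048181e+00 -2.92985724e-03  1.76148047e+00]
(0.501, 0.209, 0.097) [258. 160.]
(0.481, 0.286, 0.097) [253.  78.]
(0.511, 0.13, 0.097) [253. 228.]
(0.707, 0.169, 0.097) [427. 227.]
(0.677, 0.324, 0.097) [460.  78.]
```

View pics/w1.png

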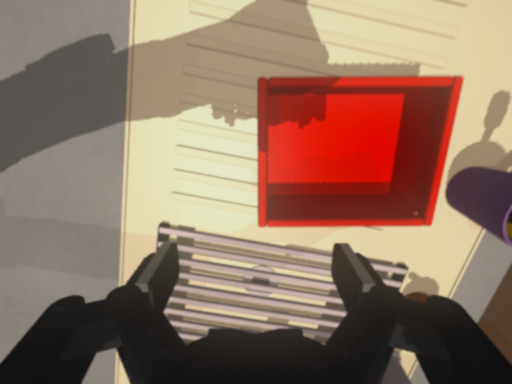

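The wrist view shows the basin's outer corners at (258,78), (463,76), (432,226) and (258,226). They lie within 5 px (~4 mm) of my prediction, shifted along tool +y. I'll correct for that, descend over the rim, and grip.

Request:
play_rows([
  [[0.0125,0.004,0,0],[0.0125,0.004,0,0],[0,0,0.03,0],[0,0,0.03,0],[0,0,0.03,0],[0,0,0.03,0],[0,0,0.02,0],[0,0,0,0]],
])

```text
time: 3.87
eef_pos: [0.5014, 0.2036, 0.0877]
ee_rot: [-3.134, 0.002, 1.757]
contact_force: [0.2, -0.7, 0.5]
grip_width: 1.002
finger_force: 0.0
```

Request:
play_rows([
  [[0,0,0.011,0],[0,0,0.01,0],[0,0,0,0],[0,0,0,0]],
])

```text
time: 4.2
eef_pos: [0.5042, 0.2049, 0.0707]
ee_rot: [3.141, -0.0, 1.758]
contact_force: [0.2, 0.2, 0.7]
grip_width: 0.996
finger_force: 0.0
```

Request:
play_rows([
  [[0,0,0,0],[0,0,0,0],[0,0,0,0],[0,0,0,0],[0,0,0,0],[0,0,0,0],[0,0,0,0],[0,0,0,0]],
], fingers=255)

```text
time: 4.87
eef_pos: [0.5043, 0.205, 0.0707]
ee_rot: [3.141, -0.0, 1.759]
contact_force: [0.2, 0.3, 4.2]
grip_width: 0.101
finger_force: 59.2
```

Request:
play_rows([
  [[0,0,0,0],[0,0,0,0],[0,0,0,0],[0,0,0,0]],
])

```text
time: 5.2
eef_pos: [0.5043, 0.205, 0.0707]
ee_rot: [3.141, -0.0, 1.758]
contact_force: [-0.5, 0.9, 5.1]
grip_width: 0.105
finger_force: 59.4
```

Request:
play_rows([
  [[0,0,-0.005,0],[0,0,-0.005,0],[0,0,-0.005,0],[0,0,-0.005,0],[0,0,-0.005,0],[0,0,0,0],[0,0,0,0],[0,0,0,0]],
])

```text
time: 5.87
eef_pos: [0.5039, 0.2046, 0.0953]
ee_rot: [-3.141, 0.0, 1.758]
contact_force: [0.6, -0.5, -3.0]
grip_width: 0.104
finger_force: 58.4
```

Run:
```python
from h import *
T=cam("top")
s=read_state();a=snapshot("top");b=snapshot("scene");w=snapshot("wrist")
print({k:np.round(s[k],3).tolist() for k in("eef_pos","ee_rot","contact_force","torque","finger_force")})
for z in(.097,.122):
    c,p=basin(a,T,z);r=cv2.minAreaRect((p*1000).astype(np.float32));print(z,r)
cv2.imwrite("pics/l1.png",np.hstack([cv2.resize(b[120:300,260:460],(400,360),interpolation=2),cv2.resize(w,(400,300)) if 0 else cv2.resize(a[120:300,60:260],(400,360),interpolation=2)])[:,:,::-1])
```

```text
{'eef_pos': [0.504, 0.205, 0.095], 'ee_rot': [-3.141, 0.0, 1.758], 'contact_force': [0.591, -0.505, -3.047], 'torque': [-0.073, 0.285, 0.0], 'finger_force': 58.36}
0.097 ((598.7327880859375, 233.67539978027344), (205.73953247070312, 162.81143188476562), 10.550061225891113)
0.122 ((592.3433227539062, 225.79701232910156), (200.23036193847656, 158.4517364501953), 10.550068855285645)
```

View pics/l1.png

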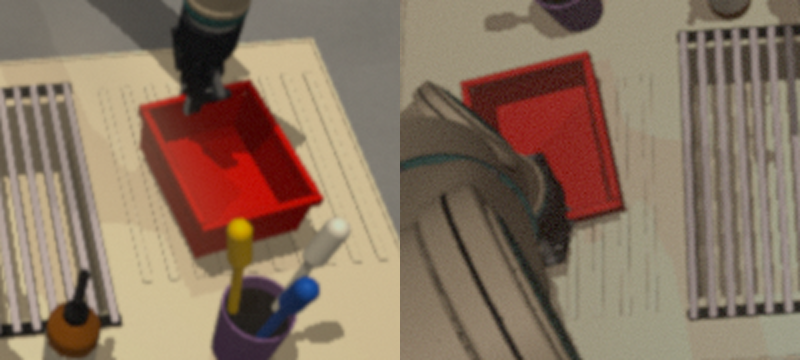

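The lift is clean: the full weight (3.05 N) and a 0.285 N·m moment are carried, and the basin looks level. It is clear of the board, with corners in the scene crop at (141,105), (248,85), (320,198) and (196,228). Next I'll turn it straight and move toward the rack, stopping short of the spout.

Request:
play_rows([
  [[0,0,0,2.7],[0,0,0,2.7],[0,0,0,2.7],[0,0,0,2.6],[0,0.004,0,0],[0,0.004,0,0],[0,0.004,0,0],[0,0.004,0,0]],
])

```text
time: 6.68
eef_pos: [0.5206, 0.2048, 0.0952]
ee_rot: [3.141, -0.0, 1.572]
contact_force: [0.6, -0.1, -3.2]
grip_width: 0.107
finger_force: 58.4
```

Request:
play_rows([
  [[-0.01,0,0,0],[-0.015,0,0,0],[-0.02,0,0,0],[-0.02,0,0,0],[-0.02,0,0,0],[-0.02,0,0,0],[-0.02,0,0,0],[-0.02,0,0,0]],
])

```text
time: 7.35
eef_pos: [0.5197, 0.0577, 0.0953]
ee_rot: [-3.141, 0.001, 1.571]
contact_force: [-0.2, 0.2, -2.3]
grip_width: 0.105
finger_force: 58.5
```

Request:
play_rows([
  [[-0.015,0,0,0],[-0.01,0,0,0],[-0.005,0,0,0],[0,0,0,0],[0,0,0,0],[0,0,0,0]],
])

```text
time: 7.85
eef_pos: [0.5202, 0.0312, 0.0954]
ee_rot: [3.141, -0.001, 1.573]
contact_force: [-0.1, 0.1, -3.1]
grip_width: 0.103
finger_force: 58.5
```

Run:
```python
from h import *
T=cam("top");S=cam("scene")
s=read_state();a=snapshot("top");b=snapshot("scene")
print({k:np.round(s[k],3).tolist() for k in("eef_pos","ee_rot","contact_force","torque","finger_force")})
c,p=basin(a,T,.121);r=cv2.minAreaRect((p*1000).astype(np.float32));print(r,cv2.boxPoints(r).round().tolist())
cv2.imwrite("pics/l2.png",np.hstack([cv2.resize(b[120:300,180:380],(400,360),interpolation=2),cv2.resize(a[60:240,150:350],(400,360),interpolation=2)])[:,:,::-1])
```

```text
{'eef_pos': [0.52, 0.031, 0.095], 'ee_rot': [3.141, -0.001, 1.573], 'contact_force': [-0.054, 0.054, -3.142], 'torque': [0.005, 0.283, -0.005], 'finger_force': 58.474}
((645.6927490234375, 37.044647216796875), (157.31813049316406, 144.48838806152344), 88.60856628417969) [[572.0, -40.0], [716.0, -43.0], [720.0, 114.0], [575.0, 117.0]]
```

View pics/l2.png

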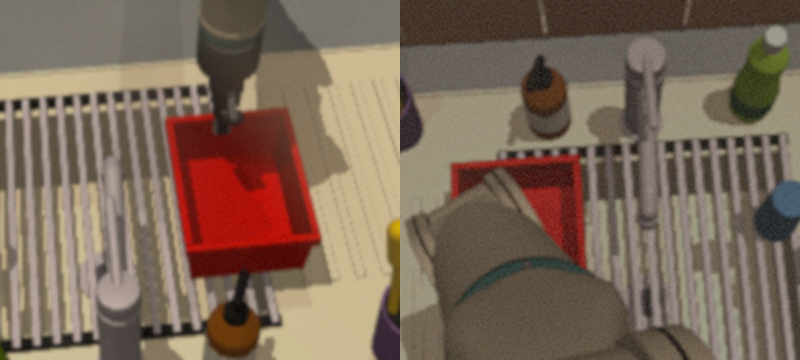

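The basin is level at the rack's left side, with its far rim corners in the top crop at (452,163) and (579,156). The nozzle end is at crop (648,225), and the tap clearly sits above the rim height. The basin's centre is at y ≈ 0.037, so it needs -0.155 m more in y.

Request:
play_rows([
  [[-0.005,0,0,0],[-0.01,0,0,0],[-0.012,0,0,0],[-0.012,0,0,0],[-0.012,0,0,0],[-0.012,0,0,0],[-0.01,0,0,0],[-0.007,0,0,0]],
])

```text
time: 8.62
eef_pos: [0.5199, -0.0526, 0.0953]
ee_rot: [-3.141, 0.001, 1.569]
contact_force: [0.1, -0.5, -4.5]
grip_width: 0.107
finger_force: 58.5
```

Request:
play_rows([
  [[-0.01,0,0,0],[-0.012,0,0,0],[-0.012,0,0,0],[-0.012,0,0,0],[-0.012,0,0,0],[-0.01,0,0,0],[-0.007,0,0,0],[0,0,0,0]],
])

```text
time: 9.28
eef_pos: [0.52, -0.1277, 0.0952]
ee_rot: [-3.141, 0.001, 1.568]
contact_force: [0.9, -0.8, -2.7]
grip_width: 0.107
finger_force: 58.5
```

Run:
```python
from h import *
s=read_state();a=snapshot("top");b=snapshot("scene")
print({k:np.round(s[k],3).tolist() for k in("eef_pos","ee_rot","contact_force","torque","finger_force")})
cv2.imwrite("pics/l3.png",np.hstack([cv2.resize(b[140:320,130:330],(400,360),interpolation=2),cv2.resize(a[60:240,200:400],(400,360),interpolation=2)])[:,:,::-1])
```

```text
{'eef_pos': [0.52, -0.128, 0.095], 'ee_rot': [-3.141, 0.001, 1.568], 'contact_force': [0.881, -0.793, -2.678], 'torque': [-0.008, 0.243, -0.044], 'finger_force': 58.47}
```

View pics/l3.png

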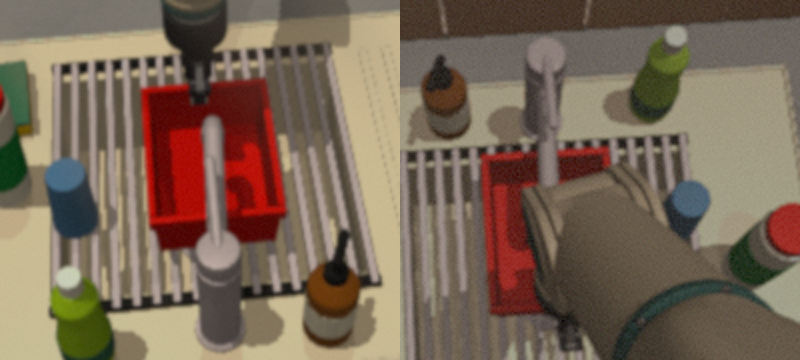

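The basin is under the spout and roughly centred, with the beaker clear of it and the tap unmoved. Next I'll lower it about 16.5 mm onto the rack.

Request:
play_rows([
  [[0,0,0.004,0],[0,0,0.004,0],[0,0,0.003,0],[0,0,0.002,0],[0,0,0.002,0],[0,0,0.0015,0],[0,0,0,0],[0,0,0,0]],
])

```text
time: 10.05
eef_pos: [0.5203, -0.125, 0.0789]
ee_rot: [3.141, -0.0, 1.572]
contact_force: [0.1, -0.5, -1.3]
grip_width: 0.101
finger_force: 58.7
```

Request:
play_rows([
  [[0,0,0.0005,0],[0,0,0,0],[0,0,0,0]],
])

```text
time: 10.3
eef_pos: [0.5203, -0.1251, 0.0787]
ee_rot: [3.141, 0.0, 1.572]
contact_force: [-1.8, 1.2, 3.7]
grip_width: 0.107
finger_force: 59.3
```

Request:
play_rows([
  [[0,0,0,0],[0,0,0,0],[0,0,0,0],[0,0,0,0],[0,0,0,0],[0,0,0,0]],
], fingers=100)

```text
time: 10.8
eef_pos: [0.5203, -0.1252, 0.0783]
ee_rot: [3.141, -0.0, 1.571]
contact_force: [0.3, 0.0, 0.2]
grip_width: 0.607
finger_force: 0.0
```

Request:
play_rows([
  [[0,0,-0.01,0],[0,0,-0.02,0],[0,0,-0.03,0],[0,0,-0.03,0],[0,0,-0.01,0],[0,-0.03,0,0],[0,-0.03,0,0],[0,-0.02,0,0]],
])

```text
time: 11.47
eef_pos: [0.4372, -0.1253, 0.1787]
ee_rot: [-3.14, 0.001, 1.571]
contact_force: [-0.3, -0.4, 0.3]
grip_width: 0.61
finger_force: 0.0
```

Request:
play_rows([
  [[0.04,0,-0.03,0],[0.04,0,-0.03,0],[0.04,0,-0.03,0],[0.04,0,-0.03,0],[0.04,0,0,0],[0.04,0,0,0],[0.04,0,0,0],[0,0,0,0]],
])

```text
time: 12.13
eef_pos: [0.4393, 0.1376, 0.2798]
ee_rot: [3.138, -0.007, 1.584]
contact_force: [0.5, 0.4, -0.0]
grip_width: 0.608
finger_force: 0.0
```

Run:
```python
from h import *
T=cam("top");a=snapshot("top");b=snapshot("scene");print(read_state()["eef_pos"])
c,p=basin(a,T,.105);r=cv2.minAreaRect((p*1000).astype(np.float32));print(r,cv2.boxPoints(r).round().tolist())
cv2.imwrite("pics/f.png",np.hstack([cv2.resize(b[140:320,130:330],(400,360),interpolation=2),cv2.resize(a[90:270,190:390],(400,360),interpolation=2)])[:,:,::-1])
```

```text
[0.43943433 0.12990538 0.27863847]
((613.8521728515625, -117.59764862060547), (158.68740844726562, 203.14390563964844), 89.4578628540039) [[512.0, -196.0], [715.0, -198.0], [716.0, -39.0], [513.0, -37.0]]
```

View pics/f.png

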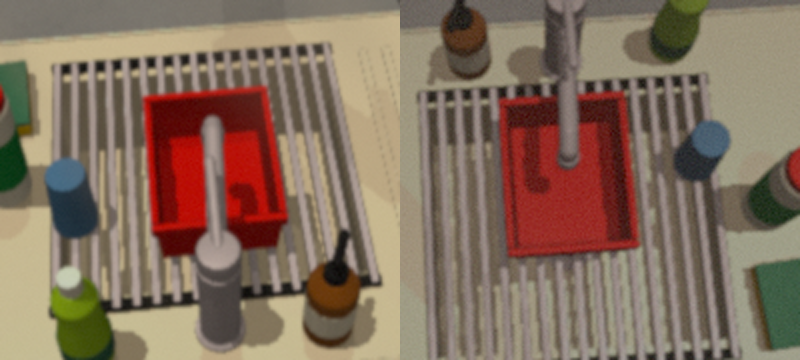

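The basin stands flat on the rack, centred at (0.614, -0.118) against an outlet at about (0.615, -0.118). The nozzle end is unchanged at top pixel ~(274,170), and the bystanders are in place.

```bash
python3 -c "
from cell import *
print(sign_off())"
```

```text
the job is handed in; nothing more can be done
None
```

The job is handed in: the red basin stands flat on the rack with its centre within about 1 cm of straight below the spout by my camera measurement, and the tap, beaker, drum and sponge show no movement in the final pictures; the hand-in returned no verdict.

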